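# Hook out the recessed drawer under the bench riser

## Task

The shallow drawer under the low wooden riser has been pushed in too far to reach. Take the hooked rod, feel under the ledge for the steel eye on the drawer's front, catch it and gently pull the drawer out to its stop touching the drawer only with the rod, never with the robot itself; then unhook the rod and lay it flat on the bench, well clear of the riser and drawer. Leave both rolls of tape where they are.

Things in the scene. Friction and masses are not known exactly. Their poses are not given: they have to be found in the camera images.
- rod_grip (a point): Centre of the wooden handle of the loose hooked rod (0.12 kg): 80 mm long (x), 24 mm wide (y), 30 mm high; this point is 15 mm above its underside. x points along the rod to the hook, y to its left. A 7 mm steel shaft runs ahead at this height. Grip firmly across the 24 mm: 1 N sideways on the hook twists the handle with 0.13 N m.
- rod_hook (a point): The bend of the hooked rod, 130 mm ahead (x) of rod_grip at the same height, same axes: here the centre line of the 7 mm shaft turns square to the rod's left (+y) into a level hook finger, 7 mm thick, whose end is 24 mm left of the shaft's centre line.
- riser: Low plywood riser, fixed: board 130 mm deep (x), 220 mm wide (y), top at 80 mm, underside at 62 mm above the bench, on 15 mm side cheeks, open in front and behind. Origin on the bench under its centre; x points inward, away from the front, y to the left seen from the front. A shallow drawer with a steel eye runs under it, hidden behind the ledge.
- ledge (a point): Middle of the riser's front lower edge (axes as the riser), 65 mm before its centre, 62 mm up. The drawer's place is not measured: its flat upright face, 156 mm wide, 4 to 56 mm above the bench, square to the riser's x, starts 36 to 78 mm behind (x) this edge; the face's middle is up to 15 mm left or right of it. Pushing the face does not move it (rigid stop behind).
- drawer (a joint): Travel of the drawer out along the riser's -x, m: 0 at the start, 0.060 at the front stop; slides at 4 to 5 N, stays put; stands 20 N at most. Its eye: ring of 5 mm wire, 20 mm clear inside, upright in the riser's x-z plane, open to left and right, centre 22 mm before the middle of the face, 32 mm above the bench. The hook finger enters from the right until the shaft meets the ring.
- tape_clear: Large brown roll of tape lying loose on the bench, 96 mm across, 48 mm high; origin at its underside.
- tape_black: Small black roll of tape lying loose on the riser's top, 58 mm across, 19 mm high; origin at its underside.

How it is judged:
On the way, in this order (a step that is already met when the one before it is completed fails the run):
1. the hook bears on the eye and the drawer begins to come (contact force between hook_rod and pull_eye above 1 N and value of joint drawer above 0.006 m), for 0.1 s.
2. the drawer is out at its stop with the hook still on the eye (value of joint drawer above 0.055 m and contact force between hook_rod and pull_eye above 0.3 N), for 0.05 s.
At the end, for the whole second after the job is handed in: The drawer is out to within 6 mm of its 60 mm stop; the rod lies at rest on its handle on the bench (tilt under 0.15 rad, grip and hook points lower than 22 mm), its hook more than 160 mm from the riser's centre and not touching drawer or eye (value of joint drawer above 0.054 m and height (world z) of each of rod_hook, rod_grip below 0.022 m and angle between rod_grip's own z axis and vertical below 0.15 rad and horizontal distance between rod_hook and riser above 0.16 m and linear speed of hook_rod below 0.02 m/s and contact force between hook_rod and drawer below 0.1 N).
It fails at once if the rod pushes or pulls on the drawer or its eye with more than 20 N (contact force between hook_rod and drawer above 20 N).
It fails at once if the gripper or arm touches the drawer or its eye (contact force between the arm and drawer above 0.5 N).
It fails at once if the fingers touch the drawer or its eye (contact force between the fingers and drawer above 0.5 N).
It fails at once if a roll of tape is shifted by more than 25 mm (distance of any of tape_clear, tape_black from where it was at the start of the episode above 0.025 m).
It also fails if it takes over 72 s, if anything falls off the work surface, if the arm or the gripper's body presses on something with over 40 N, if the wrist force passes 120 N, or if a joint passes its speed limit or range.

## Robot

A 7-joint arm with a two-finger parallel gripper is mounted at the origin on a cart in front of the work surface, level with it; the furniture and walls round the work are solid. World frame = base frame: x ahead of the robot, y to its left, z up, the work surface at z = 0. Lengths are in m, angles in rad, forces in N, time in s.
With the tool pointing down it reaches from about 0.425 to 0.875 m from the base axis. Payload 9.9 kg.
Tool frame: the origin (TCP) lies at the very end of the fingers, on their centre line; the grasp point (between the pads) lies 19 mm behind it (env.hold_point_z is the distance from the TCP to the grasp point, in m); z points along the fingers, y is the line along which they close (so a half turn about z gives the same grasp; the last joint's range is limited). The gripper opens to 85 mm and grips with 20 to 120 N. Pads are 22 mm wide; open, the fingers measure 114 mm over their backs; the gripper's body (76 mm by 85 mm) begins 54 mm behind the grasp point. The pads swing forward as they close: fully open they stand 13 mm farther back than shut.
Start: joints at [-1.417, 0.576, 0.025, 1.437, -0.015, 1.129, -0.057], TCP at [0.159, 0.656, 0.231] pointing down, gripper open.
Joint ranges: [-2.76, 2.76], [-0.34, 2.15], [-1.52, 1.57], [0.19, 2.46], [-1.09, 4.23], [0.17, 1.99], [-2.82, 2.82]. Speed limits (rad/s): [2.22, 2.22, 3.01, 3.01, 3.14, 3.14, 3.14].

## Interface

Orientations are given as [roll, pitch, yaw] about the fixed x, y, z axes, in that order (R = Rz(yaw) Ry(pitch) Rx(roll)).
In Python, from station import env gives the robot as it stands. The module is installed in compiled form; this text tells all that it offers.
- The arm moves only by the tool carry_out, never from a script. Its argument "moves" is a list of rows, each an object with "fingers": the opening, from 0 (shut) to 1 (fully open); "translation": the shift along the tool's x, y, z in units of 400 mm (1.0 is 400 mm), a list of three; "dr": the turn, a rotation vector about the tool's x, y, z in units of pi rad (1.0 is pi rad), a list of three. In form: [{"fingers": fingers, "translation": [x, y, z], "dr": [wx, wy, wz]}, ...]. A call has 1 to 5 rows; each row is the pose to reach, as a shift and turn from the pose commanded when the call began, along the tool's axes at that moment, turning the shorter way round; what a row does not reach only later rows make up. A row lasts 1/10 s, in which the tool goes at most 50 mm and 8.59 degrees, less where a joint would pass 70% of its speed; a pose out of reach is approached as far as the arm can. A call with a number of a shift or a turn outside -1 to 1 is refused whole. A call with a gripper value outside its range is refused whole. The fingers move at their own pace and stop on an object; "newtons" is the grip in N (left out, the last holds). Time passes only in rows, so rows that repeat a pose let the fingers close. It gives the time, the measured TCP pose, the force, the opening and the grip force at its end, in the units of the state.
- env.state(): the state, without advancing time (a new reading comes with each control period).
- env.capture(name): name is "scene" or "top" or "wrist"; returns the picture (420x560x3 uint8, red, green, blue); there is no depth.
- env.camera_info(name): a dict with "vertical_fov" (degrees; the focal length in pixels is half the picture's height over the tangent of half this angle, whatever the lens; pixels are square), "cx", "cy" (the principal point, pixels), "k1" (the pictures are not rectified: a ray, as slopes to the right and down, at radius r is drawn at 1 + k1 r^2 times it, then the intrinsics apply), "R" (3x3) and "t" (3): a world point X has camera coordinates R X + t; the wrist camera has in their place "mount" (4x4, takes a point from camera to tool coordinates, whose origin is the TCP and whose axes are the flange's). Camera axes: x right, y down, z forward; pixel columns grow to the right and rows downward; lengths in m; the calibration is good to about 2 mm. A picture is of the moment at which its call begins: read the wrist's pose just before it. camera_info takes no time and is no camera call.
- env.hand_in(): hands the job in; it is judged then, once.
Trained networks look in the newest picture that a camera, given by its name, has taken for a name from the list of things; names that differ only in an ending like _2 or _b are one class to them, and where a whole thing is asked for, a point or a joint stands for the part that bears it (a point fixed in the world has none). Each returns a list of dicts, best first, with "confidence" (0 to 1); they miss things now and then, are a little off and sometimes report something else, mostly with a low value. They report only what shows in the picture. A call takes as long as a camera call.
- env.recognise(camera, name): "position" ([column, row] in pixels, amid what is visible of it).
- env.regions_of(camera, name): "mask" (420x560 bool, what is visible of it) and "position" ([column, row] in pixels, amid what is visible of it).
The state is a dict: "time_s": time; "joints": joint angles; "joint_velocities": joint speeds; "effort": joint torques, N m; "tool_pos": TCP position; "orientation": TCP orientation; "ft_force": force on the tool from outside, world axes, zero at the start; "torque": the same for the moment, N m; "opening": finger opening in m; "finger_force": force on a finger pad.
Only numpy, scipy, OpenCV 4.12 (cv2) and the standard library are available. Lean on these libraries where they do the work, as an engineer would, in place of code of your own. Each camera call takes 0.05 s, during which the arm holds its last target. There are 200 camera calls.

## Working session

There is one attempt and no reset: what is moved stays moved. The work goes in short steps, Python scripts to look and compute and a tool call to move; the robot and the scene stay as the last step left them, time stands still between calls to the robot, and variables do not carry over. Pictures are saved under pics/ and viewed, at most 10 in all, crops included, and the job is handed in when it is done.

Besides the shell and the picture viewer there is one more tool, called after "Call:" as name(argument=value, ...) on one line, values as JSON. carry_out: Moves the arm, as the interface text tells. Its arguments: {"type":"object","properties":{"moves":{"type":"array","items":{"type":"object","properties":{"fingers":{"type":"number"},"translation":{"type":"array","items":{"type":"number","minimum":-1,"maximum":1}},"dr":{"type":"array","items":{"type":"number","minimum":-1,"maximum":1}}}}},"newtons":{"type":"number"}},"required":["moves"]}

```bash
mkdir -p pics; cat > h.py <<'E'
import numpy as np, cv2
from scipy.spatial.transform import Rotation as Ro
from station import env
def cam(n):
    i=env.camera_info(n); f=210/np.tan(np.radians(i['vertical_fov'])/2)
    if 'mount' in i:
        s=env.state(); T=np.eye(4); T[:3,:3]=Ro.from_euler('xyz',s['orientation']).as_matrix(); T[:3,3]=s['tool_pos']
        M=np.linalg.inv(T@np.array(i['mount'])); R,t=M[:3,:3],M[:3,3]
    else: R,t=np.array(i['R']),np.array(i['t'])
    return f,i['cx'],i['cy'],i['k1'],R,t
def w(c,px,z):
    f,cx,cy,k,R,t=c; d=np.array([(px[0]-cx)/f,(px[1]-cy)/f]); u=d.copy()
    for _ in range(20): u=d/(1+k*(u@u))
    r=R.T@np.array([u[0],u[1],1]); o=-R.T@t
    return o+r*(z-o[2])/r[2]
def p(c,X):
    f,cx,cy,k,R,t=c; q=R@np.array(X)+t; u=q[:2]/q[2]; u=u*(1+k*(u@u)); return u*f+[cx,cy]
def save(n,im): cv2.imwrite(f'pics/{n}.png',im[:,:,::-1])
E
python3 - <<'E'
from h import *
print(env.state(), env.hold_point_z)
for n in ['scene','top']:
    im=env.capture(n); save(n+'0',im); c=cam(n); print(n,'campos',-c[4].T@c[5])
    for o,z in [('rod_grip',.015),('rod_hook',.015),('riser',.08),('ledge',.062),('tape_clear',.048),('tape_black',.099),('drawer',.03)]:
        for d in env.recognise(n,o)[:2]: print(o,np.round(d['position'],1),round(d['confidence'],2),np.round(w(c,d['position'],z),3))
E
```

```text
{'time_s': 0.0, 'joints': array([-1.41680041,  0.57653477,  0.02483656,  1.43791444, -0.01501324,
        1.12896808, -0.05649448]), 'joint_velocities': array([-0.00033772,  0.00058732, -0.00206336, -0.00068553, -0.00101728,
        0.00070914, -0.00166847]), 'effort': array([ 8.64269305e-05, -7.65765524e+01,  2.25056536e+00, -2.85971475e+01,
        1.54169986e-02,  1.24267425e-02, -6.58343447e-05]), 'tool_pos': array([0.15888438, 0.65557517, 0.23043841]), 'orientation': array([-3.13995383e+00,  6.97248447e-05,  2.90383697e+00]), 'ft_force': array([-0.52647474, -0.36314848,  0.35634178]), 'torque': array([ 0.01309003,  0.08472076, -0.02417959]), 'finger_force': 0.0, 'opening': 0.08584061980479671} 0.0187
scene campos [-0.10631094  0.41842118  0.49718113]
rod_grip [245.4 292.1] 0.61 [0.439 0.198 0.015]
rod_hook [160.2 244.8] 0.73 [0.657 0.297 0.015]
rod_hook [244.5 293. ] 0.6 [0.438 0.201 0.015]
riser [153.6 223.7] 0.76 [0.634 0.307 0.08 ]
ledge [153.5 222.3] 0.84 [0.672 0.301 0.062]
tape_clear [386.9 226.2] 0.84 [ 0.465 -0.135  0.048]
tape_black [178.  196.7] 0.56 [0.69  0.241 0.099]
top campos [0.46655962 0.08096282 0.90318399]
rod_grip [221.2 281. ] 0.69 [0.431 0.193 0.015]
rod_hook [223.3 280.4] 0.86 [0.433 0.188 0.015]
riser [176.8 168.6] 0.97 [0.666 0.291 0.08 ]
riser [221.4 279.4] 0.19 [0.437 0.185 0.08 ]
ledge [178.4 171.2] 0.74 [0.665 0.292 0.062]
ledge [221.9 279.9] 0.53 [0.435 0.186 0.062]
tape_clear [401.3 252.7] 0.9 [ 0.503 -0.196  0.048]
tape_black [204.4 159.6] 0.9 [0.682 0.23  0.099]
drawer [178.3 171.7] 0.22 [0.671 0.3   0.03 ]
```

```bash
python3 - <<'E'
from h import *
a=cv2.imread('pics/top0.png'); b=cv2.imread('pics/scene0.png')
cv2.imwrite('pics/t1.png',cv2.resize(a[80:380,80:460],None,fx=2,fy=2,interpolation=cv2.INTER_CUBIC))
cv2.imwrite('pics/s1.png',cv2.resize(b[130:380,60:440],None,fx=2,fy=2,interpolation=cv2.INTER_CUBIC))
E
```

```text
(no output)
```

View pics/t1.png

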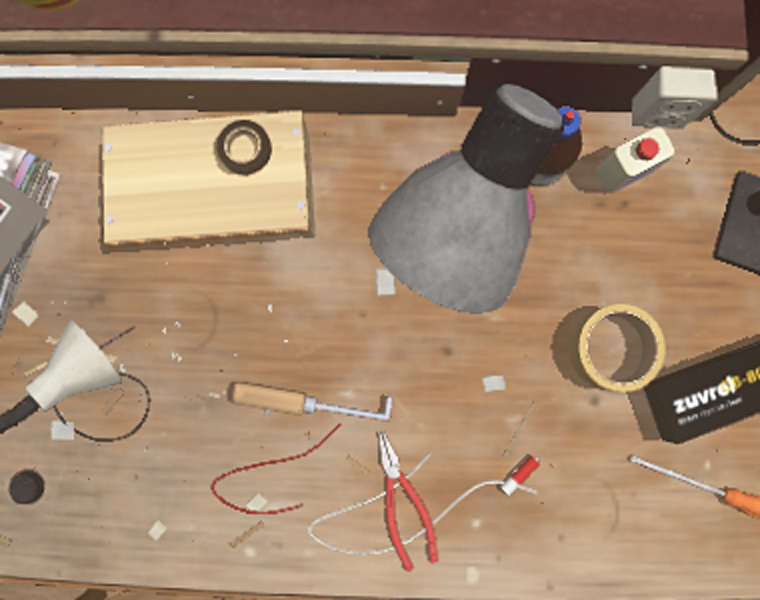

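View pics/s1.png

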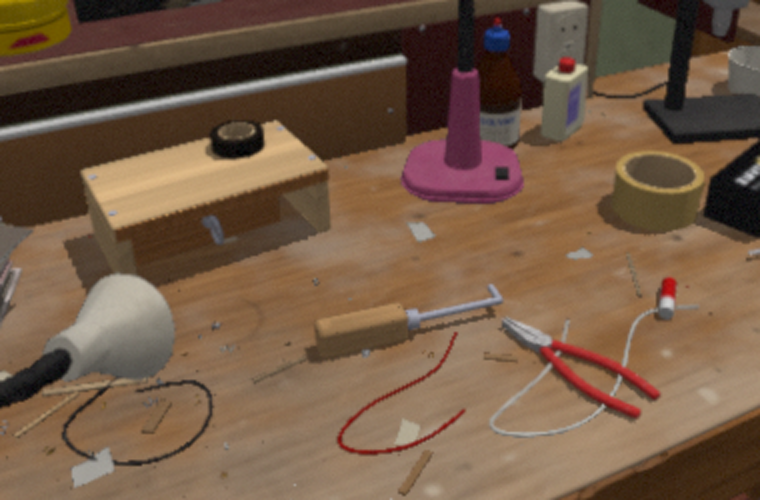

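The top view shows the rod with its handle at crop (268,396) and its bend at (388,414), with the finger pointing up the image. The riser's top corners are near (104,126), (302,111), (312,233) and (102,245). In the scene view, the eye shows under the ledge at about crop (215,228). The lamps stand left-front of the riser and above the middle of the bench.

```bash
python3 - <<'E'
from h import *
a=cv2.imread('pics/top0.png'); b=cv2.imread('pics/scene0.png')
e=cv2.resize(b[205:275,100:230],None,fx=6,fy=6,interpolation=cv2.INTER_CUBIC); cv2.imwrite('pics/e.png',e)
c=cam('top')
P=lambda x,y,z: w(c,(80+x/2,80+y/2),z)
q=np.array([P(104,126,.08),P(302,111,.08),P(312,232,.08),P(102,244,.08)])
print('riser',q.round(3),q.mean(0).round(4))
print('handle',P(230,390,.02).round(4),P(306,403,.02).round(4),'bend',P(388,414,.015).round(4),'tip',P(390,398,.015).round(4))
env.capture('top')
for n in ['riser','rod_grip','tape_clear']:
    for d in env.regions_of('top',n)[:1]:
        m=d['mask'].astype(np.uint8); ct=max(cv2.findContours(m,0,2)[0],key=cv2.contourArea); r=cv2.boxPoints(cv2.minAreaRect(ct)); z={'riser':.08,'rod_grip':.015,'tape_clear':.048}[n]
        print(n,d['confidence'],m.sum(),r.round(1).tolist(),[w(c,x,z).round(4).tolist() for x in r])
print('lamp',P(75,320,0),P(120,380,0))
E
```

```text
riser [[0.721 0.395 0.08 ]
 [0.742 0.179 0.08 ]
 [0.611 0.162 0.08 ]
 [0.591 0.385 0.08 ]] [0.6663 0.2803 0.08  ]
handle [0.4422 0.2508 0.02  ] [0.4312 0.1664 0.02  ] bend [0.422  0.0764 0.015 ] tip [0.4395 0.0747 0.015 ]
riser 0.86 5686 [[128.5, 142.8000030517578], [233.0, 135.0], [237.60000610351562, 197.1999969482422], [133.1999969482422, 205.0]] [[0.7215, 0.4028, 0.08], [0.7438, 0.1748, 0.08], [0.6081, 0.1585, 0.08], [0.5849, 0.38, 0.08]]
rod_grip 0.66 617 [[194.8000030517578, 282.8999938964844], [196.3000030517578, 269.5], [276.6000061035156, 278.29998779296875], [275.20001220703125, 291.70001220703125]] [[0.4248, 0.2513, 0.015], [0.4543, 0.2495, 0.015], [0.4411, 0.0712, 0.015], [0.4118, 0.0736, 0.015]]
tape_clear 0.84 1066 [[364.0, 232.0], [412.0, 232.0], [412.0, 275.0], [364.0, 275.0]] [[0.5458, -0.1143, 0.048], [0.5486, -0.2205, 0.048], [0.4557, -0.2194, 0.048], [0.4538, -0.1145, 0.048]]
lamp [0.51374443 0.43976982 0.        ] [0.44767126 0.38159231 0.        ]
```

View pics/e.png

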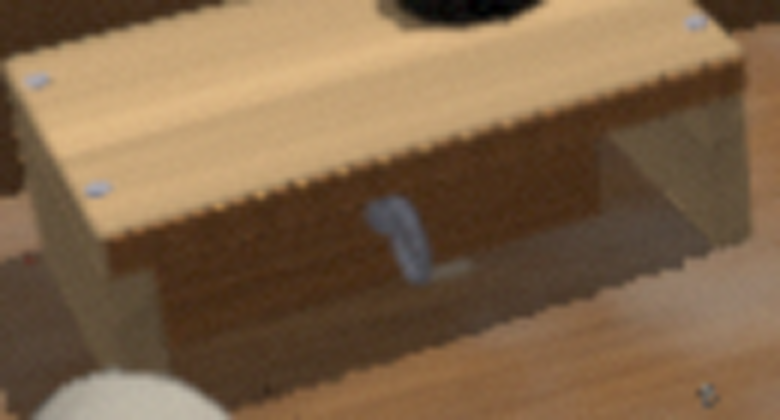

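```bash
cat > fit.py <<'E'
from h import *
from scipy.optimize import least_squares as LS
ct,cs=cam('top'),cam('scene')
T=lambda x,y:(80+x/2,80+y/2); S=lambda x,y:(100+x/6,205+y/6)
obs=[(ct,T(104,126),(65,110,80)),(ct,T(302,111),(65,-110,80)),(ct,T(312,232),(-65,-110,80)),(ct,T(102,244),(-65,110,80)),
(cs,S(105,237),(-65,110,80)),(cs,S(741,62),(-65,-110,80)),(cs,S(5,62),(65,110,80)),(cs,S(748,240),(-65,-110,0))]
def W(q,v):
    v=np.array(v)/1000; c,s=np.cos(q[2]),np.sin(q[2]); return np.array([q[0]+c*v[0]-s*v[1],q[1]+s*v[0]+c*v[1],v[2]])
fun=lambda q:np.concatenate([p(c,W(q,v))-o for c,o,v in obs])
r=LS(fun,[.666,.28,.09],loss='soft_l1'); q=r.x
E
python3 - <<'E'
from fit import *
print(q.round(4),fun(q).reshape(-1,2).round(1).tolist())
def loc(P): 
    d=P-np.array([q[0],q[1],0]); c,s=np.cos(q[2]),np.sin(q[2]); return (np.array([c*d[0]+s*d[1],-s*d[0]+c*d[1]])*1000).round(1)
print('face corners BL,BR',loc(w(cs,S(165,347),.004)),loc(w(cs,S(600,215),.004)))
th=np.linspace(0,6.28,60)
def box(f,l): # f: face x local
    a=np.array([p(cs,W(q,(f-22+12.5*np.cos(t),l,32+12.5*np.sin(t)))) for t in th]); a=(a-[100,205])*6
    return a
for f in (-29,-20,-10,0,10):
  for l in (-10,0,10):
    a=box(f,l); print(f,l,a.min(0).round(),a.max(0).round())
env.capture('scene')
for n in ['drawer','tape_black']:
    for d in env.regions_of('scene',n)[:2]: 
        y,x=np.where(d['mask']); print(n,d['confidence'],d['position'],x.min(),x.max(),y.min(),y.max())
# rod fit
h=[(T(230,390),-40),(T(306,403),40)]
E
```

```text
[0.6663 0.2812 0.0983] [[-1.0, 0.4], [0.4, 0.3], [-1.6, -0.9], [0.4, 0.1], [-1.0, -0.4], [2.1, -2.3], [-0.4, -0.9], [2.9, 1.0]]
face corners BL,BR [-20.1  90.1] [-21.2 -66.3]
-29 -10 [460. 197.] [488. 269.]
-29 0 [432. 206.] [460. 278.]
-29 10 [403. 214.] [431. 287.]
-20 -10 [450. 185.] [478. 256.]
-20 0 [422. 193.] [450. 265.]
-20 10 [394. 202.] [421. 274.]
-10 -10 [440. 172.] [467. 242.]
-10 0 [412. 180.] [439. 251.]
-10 10 [384. 188.] [411. 259.]
0 -10 [429. 159.] [457. 229.]
0 0 [402. 167.] [429. 237.]
0 10 [374. 175.] [400. 246.]
10 -10 [419. 146.] [446. 215.]
10 0 [392. 154.] [418. 224.]
10 10 [364. 162.] [390. 232.]
drawer 0.6 [160.4, 243.6] 126 198 230 261
tape_black 0.67 [175.1, 197.4] 165 191 190 208
```

The face's bottom corners, at crop (165,347) and (600,215), put the face about 44 mm behind the ledge and 12 mm left. The ring at (365–432, 195–285) agrees with that. I'll check the full scene for lamp clearance before moving.

View pics/scene0.png

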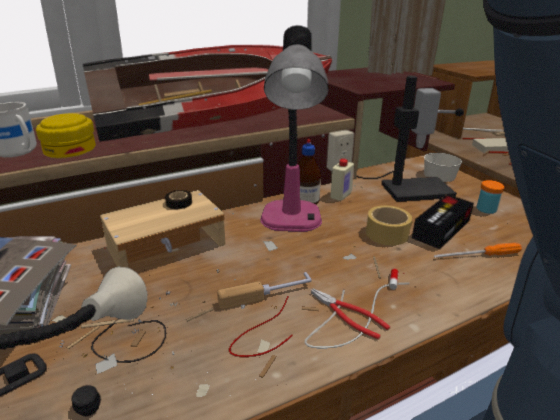

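```bash
cat >> h.py <<'E'
def go(pos,yaw):
    "command from present measured pose to pos,yaw (tool down): units"
    s=env.state(); R=Ro.from_euler('xyz',s['orientation']); R2=Ro.from_euler('xyz',[np.pi,0,yaw])
    tr=R.inv().apply(np.array(pos)-s['tool_pos'])/.4; dr=(R.inv()*R2).as_rotvec()/np.pi
    print('t',tr.round(4).tolist(),'dr',dr.round(4).tolist(),'now',s['tool_pos'].round(4),s['orientation'].round(3),'F',s['ft_force'].round(1),'t',round(s['time_s'],2),'j',s['joints'].round(2))
E
python3 - <<'E'
from fit import *
for z in (.2,.3,.4): print(z,[w(ct,T(x,y),z).round(3).tolist() for x,y in((370,240),(530,200),(490,310),(500,90))])
print('lampL',[w(cs,(60+x/2,130+y/2),z).round(3).tolist() for x,y,z in((130,275,.08),(170,340,.03),(130,385,0))])
print('eye',W(q,(-43,12,32)).round(4),'pre',W(q,(-43,-25,32)).round(4))
go([.437,.208,.15],1.457)
E
```

```text
0.2 [[0.584, 0.098, 0.2], [0.625, -0.045, 0.2], [0.524, -0.01, 0.2], [0.728, -0.017, 0.2]]
0.3 [[0.567, 0.096, 0.3], [0.602, -0.027, 0.3], [0.516, 0.003, 0.3], [0.691, -0.003, 0.3]]
0.4 [[0.55, 0.093, 0.4], [0.58, -0.009, 0.4], [0.508, 0.016, 0.4], [0.654, 0.011, 0.4]]
lampL [[0.511, 0.383, 0.08], [0.477, 0.364, 0.03], [0.471, 0.403, 0.0]]
eye [0.6224 0.2889 0.032 ] pre [0.626  0.2521 0.032 ]
t [-0.9393, -0.9249, 0.2032] dr [0.0, -0.0, 0.4605] now [0.159  0.656  0.2313] [3.142 0.    2.904] F [-0.4 -0.8 -0.1] t 1.15 j [-1.42  0.58  0.02  1.44 -0.01  1.13 -0.06]
```

The lamp shade hangs near (0.56, 0.03) and the white lamp head near (0.49, 0.38). Both are clear of a high straight path to the rod, so I'm moving above it.

Call:
carry_out(moves=[{"fingers":1,"translation":[-0.94,-0.925,0.05],"dr":[0,0,0.46]},{"fingers":1,"translation":[-0.94,-0.925,0.05],"dr":[0,0,0.46]},{"fingers":1,"translation":[-0.94,-0.925,0.05],"dr":[0,0,0.46]},{"fingers":1,"translation":[-0.94,-0.925,0.05],"dr":[0,0,0.46]},{"fingers":1,"translation":[-0.94,-0.925,0.05],"dr":[0,0,0.46]}], newtons=80)

```text
time_s: 1.65
tool_pos: [0.2916, 0.442, 0.222]
orientation: [3.141, -0.0, 2.148]
ft_force: [1.1, -0.2, 1.5]
opening: 0.0856
finger_force: 0.0
```

```bash
python3 -c "
from h import *
go([.437,.208,.15],1.457)"
```

```text
t [-0.6888, -0.0145, 0.1797] dr [0.0001, -0.0002, 0.2198] now [0.2916 0.442  0.222 ] [ 3.141 -0.     2.148] F [ 1.1 -0.2  1.5] t 1.65 j [-1.25  0.38  0.24  1.84 -0.11  0.94 -0.38]
```

Call:
carry_out(moves=[{"translation":[-0.69,-0.015,0.15],"dr":[0,0,0.22],"fingers":1},{"translation":[-0.69,-0.015,0.15],"dr":[0,0,0.22],"fingers":1},{"translation":[-0.69,-0.015,0.15],"dr":[0,0,0.22],"fingers":1},{"translation":[-0.69,-0.015,0.15],"dr":[0,0,0.22],"fingers":1},{"translation":[-0.69,-0.015,0.15],"dr":[0,0,0.22],"fingers":1}])

```text
time_s: 2.15
tool_pos: [0.4216, 0.2355, 0.1687]
orientation: [3.141, -0.001, 1.457]
ft_force: [0.7, 0.6, 0.1]
opening: 0.0855
finger_force: 0.0
```

Call:
carry_out(moves=[{"translation":[0,0,0],"dr":[0,0,0],"fingers":1},{"translation":[0,0,0],"dr":[0,0,0],"fingers":1}])

```text
time_s: 2.35
tool_pos: [0.4213, 0.2361, 0.1687]
orientation: [-3.142, 0.0, 1.46]
ft_force: [-0.1, 1.0, -0.3]
opening: 0.0853
finger_force: 0.0
```

```bash
python3 - <<'E'
from h import *
go([.437,.208,.10],1.457)
c=cam('wrist'); im=env.capture('wrist'); save('w0',im)
for n in ['rod_grip','rod_hook']:
    for d in env.recognise('wrist',n)[:2]: print(n,d['position'],d['confidence'],w(c,d['position'],.015).round(4))
E
```

```text
t [-0.0654, 0.0467, 0.1719] dr [-0.0, 0.0, 0.001] now [0.4213 0.2361 0.1687] [-3.142  0.     1.46 ] F [-0.1  1.  -0.3] t 2.35 j [-0.92  0.4   0.44  2.03 -0.24  0.76 -0.45]
rod_grip [528.2, 124.2] 0.74 [0.6638 0.2762 0.015 ]
rod_grip [289.8, 232.9] 0.55 [0.4335 0.1953 0.015 ]
rod_hook [291.1, 231.7] 0.73 [0.4349 0.1964 0.015 ]
```

View pics/w0.png

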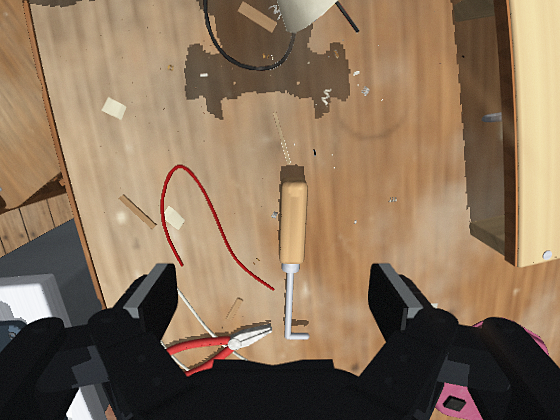

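The wrist view shows the handle from (293,181) to (289,264), the bend at about (288,336) and the finger tip at (308,337). The eye is also faintly visible at (490,117).

```bash
python3 - <<'E'
from h import *
c=cam('wrist')
for n,x,z in (('back',(293.5,181),.03),('front',(290,264),.03),('collar',(290,268),.015),('bend',(288.5,336.5),.015),('tip',(308,337),.015),('eye',(491,118),.025)): print(n,w(c,x,z).round(4))
E
```

```text
back [0.4399 0.251  0.03  ]
front [0.4298 0.1724 0.03  ]
collar [0.4296 0.1608 0.015 ]
bend [0.4209 0.0798 0.015 ]
tip [0.4417 0.0769 0.015 ]
eye [0.6182 0.2889 0.025 ]
```

Call:
carry_out(moves=[{"translation":[-0.06,0.042,0.1],"dr":[0,0,0.001],"fingers":1},{"translation":[-0.06,0.042,0.22],"dr":[0,0,0.001],"fingers":1},{"translation":[-0.06,0.042,0.34],"dr":[0,0,0.001],"fingers":1},{"translation":[-0.06,0.042,0.39],"dr":[0,0,0.001],"fingers":1},{"translation":[-0.06,0.042,0.405],"dr":[0,0,0.001],"fingers":1}])

```text
time_s: 3.0
tool_pos: [0.4333, 0.2121, 0.0047]
orientation: [-3.138, 0.001, 1.462]
ft_force: [-0.4, 0.6, 1.1]
opening: 0.0851
finger_force: 0.0
```

Call:
carry_out(moves=[{"translation":[0,0,0],"dr":[0,0,0],"fingers":0.2},{"translation":[0,0,0],"dr":[0,0,0],"fingers":0.1},{"translation":[0,0,0],"dr":[0,0,0],"fingers":0},{"translation":[0,0,0],"dr":[0,0,0],"fingers":0},{"translation":[0,0,0],"dr":[0,0,0],"fingers":0}], newtons=90)

```text
time_s: 3.5
tool_pos: [0.4356, 0.2119, 0.0081]
orientation: [3.14, -0.002, 1.46]
ft_force: [-2.4, 1.1, 14.0]
opening: 0.0224
finger_force: 88.6
```

Call:
carry_out(moves=[{"translation":[0,0,0],"dr":[0,0,0],"fingers":0},{"translation":[0,0,0],"dr":[0,0,0],"fingers":0},{"translation":[0,0,0],"dr":[0,0,0],"fingers":0}])

```text
time_s: 3.8
tool_pos: [0.4355, 0.2118, 0.0081]
orientation: [3.14, -0.002, 1.46]
ft_force: [-1.8, 0.6, 13.0]
opening: 0.0221
finger_force: 88.6
```

```bash
python3 - <<'E'
from h import *
go([.44,.215,.10],1.456); print(env.state()['opening'],env.state()['finger_force'])
E
```

```text
t [0.0095, 0.0107, -0.2298] dr [0.0005, -0.0005, 0.0012] now [0.4355 0.2118 0.0081] [ 3.14e+00 -2.00e-03  1.46e+00] F [-1.8  0.6 13. ] t 3.8 j [-0.71  0.66  0.24  2.17 -0.42  0.36 -0.23]
0.022143068857897026 88.64554524421692
```

The rod is gripped at 89 N. I'll lift it and turn it to the riser's heading.

Call:
carry_out(moves=[{"translation":[0,0,-0.06],"dr":[0,0,0],"fingers":0},{"translation":[0,0,-0.15],"dr":[0,0,0],"fingers":0},{"translation":[0,0,-0.24],"dr":[0,0,-0.03],"fingers":0},{"translation":[0,0,-0.25],"dr":[0,0,-0.07],"fingers":0},{"translation":[0,0,-0.25],"dr":[0,0,-0.11],"fingers":0}])

```text
time_s: 4.3
tool_pos: [0.4356, 0.2119, 0.1087]
orientation: [3.138, -0.001, 1.811]
ft_force: [0.3, -0.1, -1.7]
opening: 0.0219
finger_force: 88.6
```

Call:
carry_out(moves=[{"translation":[0,0,0],"dr":[0,0,-0.04],"fingers":0},{"translation":[0,0,0],"dr":[0,0,-0.08],"fingers":0},{"translation":[0,0,0],"dr":[0,0,-0.12],"fingers":0},{"translation":[0,0,0],"dr":[0,0,-0.16],"fingers":0},{"translation":[0,0,0],"dr":[0,0,-0.2],"fingers":0}])

```text
time_s: 4.8
tool_pos: [0.4349, 0.2112, 0.1072]
orientation: [3.141, 0.0, 2.439]
ft_force: [-0.3, -0.8, -1.4]
opening: 0.0226
finger_force: 88.6
```

Call:
carry_out(moves=[{"translation":[0,0,0],"dr":[0,0,-0.04],"fingers":0},{"translation":[0,0,0],"dr":[0,0,-0.08],"fingers":0},{"translation":[0,0,0],"dr":[0,0,-0.12],"fingers":0},{"translation":[0,0,0],"dr":[0,0,-0.16],"fingers":0},{"translation":[0,0,0],"dr":[0,0,-0.2],"fingers":0}])

```text
time_s: 5.3
tool_pos: [0.4349, 0.2111, 0.1072]
orientation: [-3.141, 0.001, 3.067]
ft_force: [-0.2, -0.1, -1.9]
opening: 0.022
finger_force: 88.6
```

```bash
python3 - <<'E'
from h import *
go([.430,.233,.0255],3.24); print(env.state()['opening'])
E
```

```text
t [0.0163, 0.0538, 0.2042] dr [-0.0001, 0.0002, -0.0552] now [0.4349 0.2111 0.1072] [-3.141e+00  1.000e-03  3.067e+00] F [-0.2 -0.1 -1.9] t 5.3 j [-0.48  0.46 -0.09  2.08  0.07  0.6   0.87]
0.02195571585791339
```

Call:
carry_out(moves=[{"translation":[0.016,0.054,0.08],"dr":[0,0,-0.04],"fingers":0},{"translation":[0.016,0.054,0.17],"dr":[0,0,-0.055],"fingers":0},{"translation":[0.016,0.054,0.2],"dr":[0,0,-0.055],"fingers":0},{"translation":[0.016,0.054,0.204],"dr":[0,0,-0.055],"fingers":0},{"translation":[0.016,0.054,0.204],"dr":[0,0,-0.055],"fingers":0}])

```text
time_s: 5.8
tool_pos: [0.4304, 0.2332, 0.0254]
orientation: [-3.141, 0.0, -3.049]
ft_force: [-0.1, 0.2, -1.4]
opening: 0.0224
finger_force: 88.6
```

```bash
python3 - <<'E'
from h import *
go([.430,.233,.0255],3.24)
a=env.capture('wrist'); save('w1',a); b=env.capture('scene'); save('s2',b); t=env.capture('top'); save('t2',t)
B=lambda x,f:cv2.resize(x,None,fx=f,fy=f,interpolation=cv2.INTER_CUBIC)
im=np.zeros((600,800,3),np.uint8)
im[:315,:420]=cv2.resize(a,(420,315)); s=B(b[190:320,80:270],2)[:280]; im[320:320+len(s),:s.shape[1]]=s
u=B(t[120:300,110:300],2)[:360]; im[:360,420:800]=u
save('c1',im)
E
```

```text
t [0.0009, -0.0005, -0.0001] dr [-0.0001, 0.0, -0.0018] now [0.4304 0.2332 0.0254] [-3.141  0.    -3.049] F [-0.1  0.2 -1.4] t 5.8 j [-0.52  0.61 -0.1   2.13  0.15  0.4   0.92]
```

View pics/c1.png

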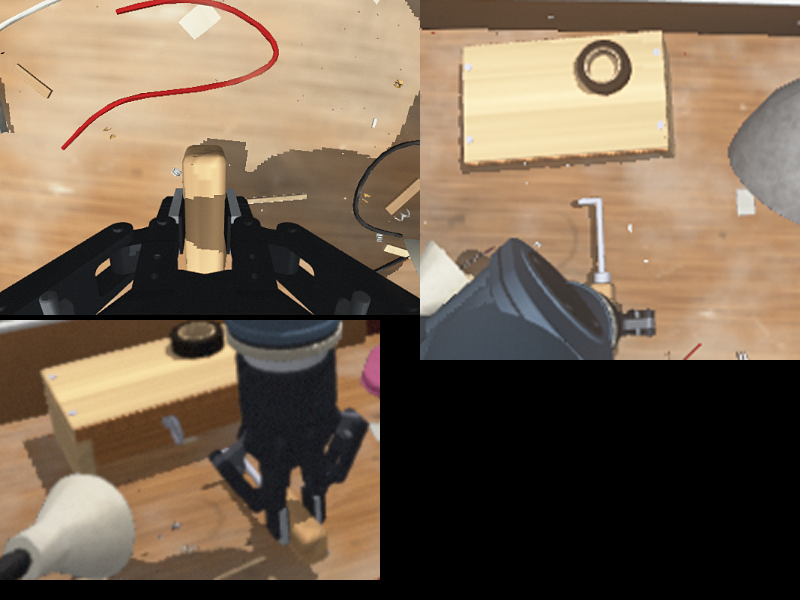

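The top view shows the bend at composite (599,202), the finger tip at (574,204) and the shaft foot at (602,268). The eye is still visible in the scene view at (172,428).

```bash
cat >> fit.py <<'E'
def loc(P): 
    d=P-np.array([q[0],q[1],0]); c,s=np.cos(q[2]),np.sin(q[2]); return (np.array([c*d[0]+s*d[1],-s*d[0]+c*d[1]])*1000).round(1)
E
python3 - <<'E'
from fit import *
for n,x,y in (('bend',599,202),('tip',573,204),('foot',602,268)):
    P=w(ct,(110+(x-420)/2,120+y/2),.032); print(n,P.round(4),loc(P))
t=cv2.imread('pics/t2.png')[215:262,180:215]
hs=cv2.cvtColor(t,cv2.COLOR_BGR2HSV)
# steel: low saturation, bright
m=((hs[:,:,1]<70)&(hs[:,:,2]>110))
for r in range(0,45): 
    x=np.where(m[r])[0]; print(r+215,(x.min()+180,x.max()+180,len(x)) if len(x) else '',end=' | ')
s=env.state(); print(loc(s['tool_pos']))
E
```

```text
bend [0.5606 0.2449 0.032 ] [-108.7  -25.7]
tip [0.5575 0.2737 0.032 ] [-109.1    3.2]
foot [0.4884 0.2377 0.032 ] [-181.3  -25.9]
215  | 216  | 217  | 218  | 219 (np.int64(190), np.int64(200), 11) | 220 (np.int64(189), np.int64(200), 12) | 221 (np.int64(189), np.int64(200), 12) | 222 (np.int64(189), np.int64(200), 11) | 223 (np.int64(198), np.int64(200), 3) | 224 (np.int64(198), np.int64(200), 3) | 225 (np.int64(198), np.int64(201), 4) | 226 (np.int64(198), np.int64(201), 4) | 227 (np.int64(198), np.int64(201), 4) | 228 (np.int64(198), np.int64(201), 4) | 229 (np.int64(198), np.int64(201), 4) | 230 (np.int64(198), np.int64(201), 4) | 231 (np.int64(198), np.int64(201), 4) | 232 (np.int64(198), np.int64(214), 5) | 233 (np.int64(198), np.int64(214), 5) | 234 (np.int64(198), np.int64(214), 5) | 235 (np.int64(198), np.int64(201), 4) | 236 (np.int64(199), np.int64(201), 3) | 237 (np.int64(199), np.int64(201), 3) | 238 (np.int64(199), np.int64(201), 3) | 239 (np.int64(199), np.int64(201), 3) | 240 (np.int64(199), np.int64(201), 3) | 241 (np.int64(199), np.int64(201), 3) | 242 (np.int64(199), np.int64(201), 3) | 243 (np.int64(199), np.int64(201), 3) | 244 (np.int64(199), np.int64(201), 3) | 245 (np.int64(199), np.int64(201), 3) | 246 (np.int64(199), np.int64(201), 3) | 247 (np.int64(199), np.int64(201), 3) | 248 (np.int64(199), np.int64(202), 4) | 249 (np.int64(199), np.int64(202), 4) | 250 (np.int64(199), np.int64(202), 4) | 251 (np.int64(199), np.int64(202), 4) | 252 (np.int64(199), np.int64(202), 4) | 253 (np.int64(199), np.int64(202), 4) | 254 (np.int64(199), np.int64(202), 4) | 255 (np.int64(199), np.int64(202), 4) | 256 (np.int64(197), np.int64(204), 8) | 257 (np.int64(197), np.int64(204), 8) | 258 (np.int64(197), np.int64(204), 8) | 259 (np.int64(197), np.int64(204), 8) | [-238.9  -24.3]
```

Call:
carry_out(moves=[{"translation":[-0.04,0,0],"dr":[0,0,-0.002],"fingers":0},{"translation":[-0.08,0,0],"dr":[0,0,-0.002],"fingers":0},{"translation":[-0.12,0,0],"dr":[0,0,-0.002],"fingers":0},{"translation":[-0.15,0,0],"dr":[0,0,-0.002],"fingers":0},{"translation":[-0.165,0,0],"dr":[0,0,-0.002],"fingers":0}])

```text
time_s: 6.45
tool_pos: [0.4974, 0.2395, 0.0258]
orientation: [3.141, 0.002, -3.043]
ft_force: [0.7, 0.3, -1.3]
opening: 0.0224
finger_force: 88.6
```

```bash
python3 - <<'E'
from fit import *
s=env.state(); print(s['tool_pos'],s['orientation'],s['ft_force'],loc(s['tool_pos']))
b=env.capture('scene'); s=cv2.resize(b[200:290,90:240],None,fx=5,fy=5,interpolation=cv2.INTER_CUBIC); save('s3',s)
E
```

```text
[0.49738631 0.23950226 0.02579775] [ 3.14110834e+00  1.61868410e-03 -3.04327916e+00] [ 0.66272237  0.28904512 -1.27765754] [-172.2  -24.9]
```

View pics/s3.png

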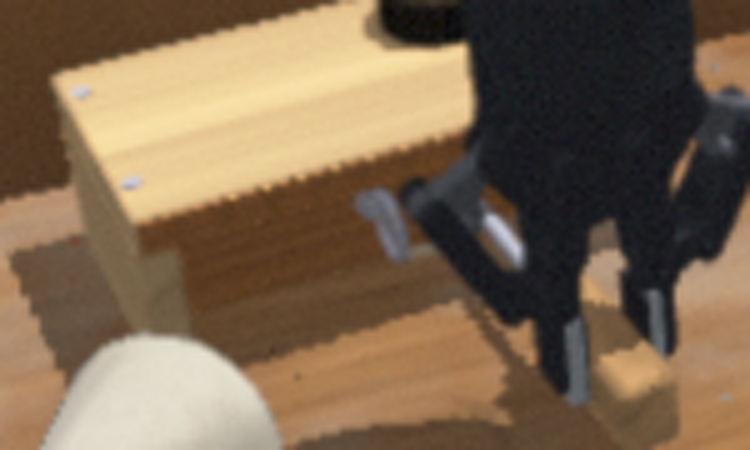

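The shaft runs under the ledge to the right of the eye at about (395,225), and nothing has touched. Sliding left.

Call:
carry_out(moves=[{"translation":[0,0.009,0],"dr":[0,0,0],"fingers":0},{"translation":[0,0.018,0],"dr":[0,0,0],"fingers":0},{"translation":[0,0.027,0],"dr":[0,0,0],"fingers":0},{"translation":[0,0.036,0],"dr":[0,0,0],"fingers":0},{"translation":[0,0.04,0],"dr":[0,0,0],"fingers":0}])

```text
time_s: 7.0
tool_pos: [0.494, 0.2561, 0.0251]
orientation: [3.141, -0.0, -3.041]
ft_force: [0.0, 0.3, -2.4]
opening: 0.022
finger_force: 88.6
```

Call:
carry_out(moves=[{"translation":[0,0.006,0],"dr":[0,0,0],"fingers":0},{"translation":[0,0.012,0],"dr":[0,0,0],"fingers":0},{"translation":[0,0.018,0],"dr":[0,0,0],"fingers":0},{"translation":[0,0.018,0],"dr":[0,0,0],"fingers":0}])

```text
time_s: 7.4
tool_pos: [0.4936, 0.263, 0.0251]
orientation: [3.141, 0.0, -3.042]
ft_force: [-0.1, 0.1, -1.5]
opening: 0.0219
finger_force: 88.6
```

The finger should now be through the ring. I'll go a little further left, then pull slowly.

Call:
carry_out(moves=[{"translation":[0,0.01,0],"dr":[0,0,0],"fingers":0},{"translation":[0.008,0.01,0],"dr":[0,0,0],"fingers":0},{"translation":[0.016,0.01,0],"dr":[0,0,0],"fingers":0},{"translation":[0.022,0.01,0],"dr":[0,0,0],"fingers":0},{"translation":[0.026,0.01,0],"dr":[0,0,0],"fingers":0}])

```text
time_s: 7.9
tool_pos: [0.4836, 0.2656, 0.0254]
orientation: [3.141, 0.002, -3.043]
ft_force: [3.2, 0.4, -2.3]
opening: 0.0226
finger_force: 88.5
```

```bash
python3 - <<'E'
from fit import *
s=env.state(); print(s['tool_pos'],s['orientation'],s['ft_force'],s['torque'],loc(s['tool_pos']))
E
```

```text
[0.48363857 0.26558849 0.02537409] [ 3.14108330e+00  1.66852766e-03 -3.04277448e+00] [ 3.24929549  0.38890253 -2.31824416] [ 0.09420067 -0.63292531 -0.01409063] [-183.3    2.4]
```

There is a pulling force, so the eye is caught. Continuing the pull.

Call:
carry_out(moves=[{"translation":[0.015,0,0],"dr":[0,0,0],"fingers":0},{"translation":[0.03,0,0],"dr":[0,0,0],"fingers":0},{"translation":[0.045,0,0],"dr":[0,0,0],"fingers":0},{"translation":[0.06,0,0],"dr":[0,0,0],"fingers":0},{"translation":[0.07,0,0],"dr":[0,0,0],"fingers":0}])

```text
time_s: 8.4
tool_pos: [0.4545, 0.2626, 0.0252]
orientation: [-3.142, -0.0, -3.042]
ft_force: [4.3, -0.3, -2.2]
opening: 0.0225
finger_force: 88.5
```

```bash
python3 - <<'E'
from fit import *
s=env.state(); print(s['tool_pos'],s['orientation'],s['ft_force'],s['torque'],loc(s['tool_pos']))
b=env.capture('scene'); s=cv2.resize(b[200:290,90:240],None,fx=5,fy=5,interpolation=cv2.INTER_CUBIC); save('s4',s)
E
```

```text
[0.45451208 0.26262751 0.02520863] [-3.14151627e+00 -1.65150061e-05 -3.04230833e+00] [ 4.25770649 -0.33936221 -2.19675014] [-0.05920309 -0.75940855 -0.10640053] [-212.6    2.3]
```

View pics/s4.png

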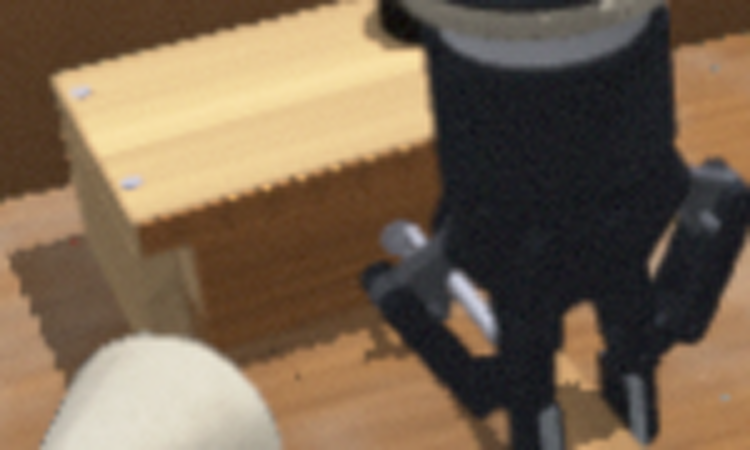

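The face has come forward, almost flush with the ledge, and the hook is in the eye at about (400,238). I'll approach the stop in finer steps.

Call:
carry_out(moves=[{"translation":[0.014,0,0],"dr":[0,0,0],"fingers":0},{"translation":[0.028,0,0],"dr":[0,0,0],"fingers":0},{"translation":[0.042,0,0],"dr":[0,0,0],"fingers":0},{"translation":[0.05,0,0],"dr":[0,0,0],"fingers":0},{"translation":[0.055,0,0],"dr":[0,0,0],"fingers":0}])

```text
time_s: 8.95
tool_pos: [0.4328, 0.2605, 0.0252]
orientation: [-3.142, -0.0, -3.042]
ft_force: [3.7, 1.1, -1.4]
opening: 0.0227
finger_force: 88.6
```

Call:
carry_out(moves=[{"translation":[0.004,0,0],"dr":[0,0,0],"fingers":0},{"translation":[0.008,0,0],"dr":[0,0,0],"fingers":0}])

```text
time_s: 9.15
tool_pos: [0.43, 0.2602, 0.0252]
orientation: [3.142, 0.0, -3.043]
ft_force: [3.6, -0.1, -0.7]
opening: 0.0222
finger_force: 88.6
```

Call:
carry_out(moves=[{"translation":[0.004,0,0],"dr":[0,0,0],"fingers":0},{"translation":[0.006,0,0],"dr":[0,0,0],"fingers":0}])

```text
time_s: 9.35
tool_pos: [0.4275, 0.26, 0.0251]
orientation: [3.142, 0.0, -3.042]
ft_force: [4.4, 0.7, -1.2]
opening: 0.0221
finger_force: 88.6
```

Call:
carry_out(moves=[{"translation":[0.002,0,0],"dr":[0,0,0],"fingers":0},{"translation":[0.004,0,0],"dr":[0,0,0],"fingers":0}])

```text
time_s: 9.55
tool_pos: [0.426, 0.2598, 0.0251]
orientation: [-3.142, -0.0, -3.042]
ft_force: [3.5, -0.9, -1.7]
opening: 0.0222
finger_force: 88.6
```

Call:
carry_out(moves=[{"translation":[0.002,0,0],"dr":[0,0,0],"fingers":0},{"translation":[0.003,0,0],"dr":[0,0,0],"fingers":0}])

```text
time_s: 9.75
tool_pos: [0.4249, 0.2597, 0.0251]
orientation: [3.142, 0.0, -3.042]
ft_force: [5.0, -0.5, -1.6]
opening: 0.0223
finger_force: 88.5
```

Call:
carry_out(moves=[{"translation":[0.002,0,0],"dr":[0,0,0],"fingers":0},{"translation":[0.003,0,0],"dr":[0,0,0],"fingers":0}])

```text
time_s: 9.95
tool_pos: [0.4247, 0.2598, 0.0253]
orientation: [3.141, 0.002, -3.043]
ft_force: [9.2, 0.6, -2.5]
opening: 0.0224
finger_force: 88.4
```

Call:
carry_out(moves=[{"translation":[0.002,0,0],"dr":[0,0,0],"fingers":0},{"translation":[0.003,0,0],"dr":[0,0,0],"fingers":0}])

```text
time_s: 10.15
tool_pos: [0.4246, 0.26, 0.0255]
orientation: [3.14, 0.004, -3.044]
ft_force: [11.4, 0.3, -4.8]
opening: 0.0221
finger_force: 88.3
```

The drawer is at its stop: the force has risen to 11 N with no further travel. Now I'll relax, centre the finger in the ring and slide it out to the right.

Call:
carry_out(moves=[{"translation":[-0.006,0,0],"dr":[0,0,0],"fingers":0},{"translation":[-0.014,0,0],"dr":[0,0,0],"fingers":0},{"translation":[-0.02,0,0],"dr":[0,0,0],"fingers":0},{"translation":[-0.02,-0.01,0],"dr":[0,0,0],"fingers":0},{"translation":[-0.02,-0.02,0],"dr":[0,0,0],"fingers":0}])

```text
time_s: 10.65
tool_pos: [0.4307, 0.2518, 0.025]
orientation: [-3.141, -0.001, -3.042]
ft_force: [0.2, -0.2, -0.2]
opening: 0.0224
finger_force: 88.6
```

Call:
carry_out(moves=[{"translation":[0,-0.015,0],"dr":[0,0,0],"fingers":0},{"translation":[0,-0.03,0],"dr":[0,0,0],"fingers":0},{"translation":[0,-0.045,0],"dr":[0,0,0],"fingers":0},{"translation":[0,-0.06,0],"dr":[0,0,0],"fingers":0},{"translation":[0,-0.08,0],"dr":[0,0,0],"fingers":0}])

```text
time_s: 11.15
tool_pos: [0.4344, 0.22, 0.0252]
orientation: [3.141, 0.0, -3.042]
ft_force: [0.2, -0.4, -1.7]
opening: 0.0224
finger_force: 88.6
```

Call:
carry_out(moves=[{"translation":[0,-0.03,0],"dr":[0,0,0],"fingers":0},{"translation":[0,-0.05,0],"dr":[0,0,0.03],"fingers":0},{"translation":[0,-0.05,0],"dr":[0,0,0.07],"fingers":0},{"translation":[0,-0.05,0],"dr":[0,0,0.11],"fingers":0},{"translation":[0,-0.05,-0.03],"dr":[0,0,0.15],"fingers":0}])

```text
time_s: 11.65
tool_pos: [0.4357, 0.1992, 0.0363]
orientation: [-3.14, -0.001, 2.764]
ft_force: [-0.3, -0.1, -1.0]
opening: 0.0219
finger_force: 88.7
```

Call:
carry_out(moves=[{"translation":[0,0,-0.02],"dr":[0,0,0.04],"fingers":0},{"translation":[0,0,-0.02],"dr":[0,0,0.08],"fingers":0},{"translation":[0,0,-0.02],"dr":[0,0,0.12],"fingers":0},{"translation":[0,0,-0.02],"dr":[0,0,0.16],"fingers":0},{"translation":[0,0,-0.02],"dr":[0,0,0.2],"fingers":0}])

```text
time_s: 12.15
tool_pos: [0.4364, 0.1997, 0.0452]
orientation: [-3.142, 0.0, 2.136]
ft_force: [-0.6, -0.7, -1.9]
opening: 0.0226
finger_force: 88.7
```

Call:
carry_out(moves=[{"translation":[0,0,0],"dr":[0,0,0.04],"fingers":0},{"translation":[0,0,0],"dr":[0,0,0.08],"fingers":0},{"translation":[0,0,0],"dr":[0,0,0.12],"fingers":0},{"translation":[0,0,0],"dr":[0,0,0.16],"fingers":0},{"translation":[0,0,0],"dr":[0,0,0.2],"fingers":0}])

```text
time_s: 12.65
tool_pos: [0.4364, 0.1997, 0.0452]
orientation: [-3.142, 0.0, 1.507]
ft_force: [-0.0, -1.3, -1.7]
opening: 0.0221
finger_force: 88.7
```

```bash
python3 - <<'E'
from h import *
go([.4365,.212,.0085],1.46)
E
```

```text
t [0.0307, -0.0016, 0.0917] dr [-0.0, 0.0001, 0.015] now [0.4364 0.1997 0.0452] [-3.142  0.     1.507] F [-0.  -1.3 -1.7] t 12.65 j [-0.76  0.6   0.35  2.16 -0.45  0.46 -0.12]
```

Call:
carry_out(moves=[{"translation":[0.03,0,0.02],"dr":[0,0,0.015],"fingers":0},{"translation":[0.03,0,0.05],"dr":[0,0,0.015],"fingers":0},{"translation":[0.03,0,0.075],"dr":[0,0,0.015],"fingers":0},{"translation":[0.03,0,0.088],"dr":[0,0,0.015],"fingers":0},{"translation":[0.03,0,0.092],"dr":[0,0,0.015],"fingers":0}])

```text
time_s: 13.15
tool_pos: [0.4365, 0.2114, 0.008]
orientation: [-3.14, 0.001, 1.466]
ft_force: [-6.6, -2.7, 28.9]
opening: 0.0225
finger_force: 92.7
```

Call:
carry_out(moves=[{"translation":[0,0,0],"dr":[0,0,0],"fingers":0.4},{"translation":[0,0,0],"dr":[0,0,0],"fingers":0.6},{"translation":[0,0,0],"dr":[0,0,0],"fingers":0.8},{"translation":[0,0,0],"dr":[0,0,0],"fingers":0.9},{"translation":[0,0,0],"dr":[0,0,0],"fingers":0.9}])

```text
time_s: 13.65
tool_pos: [0.4371, 0.2125, 0.0084]
orientation: [3.142, -0.0, 1.466]
ft_force: [-1.3, -0.1, 0.1]
opening: 0.0769
finger_force: 0.0
```

Call:
carry_out(moves=[{"translation":[0,0,-0.05],"dr":[0,0,0],"fingers":0.9},{"translation":[0,0,-0.15],"dr":[0,0,0],"fingers":0.9},{"translation":[0,0,-0.25],"dr":[0,0,0],"fingers":0.9},{"translation":[0,0,-0.35],"dr":[0,0,0],"fingers":0.9},{"translation":[0,0,-0.4],"dr":[0,0,0],"fingers":0.9}])

```text
time_s: 14.15
tool_pos: [0.4379, 0.2127, 0.1713]
orientation: [3.139, -0.002, 1.466]
ft_force: [0.9, 0.2, -0.5]
opening: 0.0766
finger_force: 0.0
```

```bash
python3 - <<'E'
from h import *
print(env.state()['tool_pos'])
a=env.capture('wrist'); b=env.capture('scene'); t=env.capture('top')
B=lambda x,f:cv2.resize(x,None,fx=f,fy=f,interpolation=cv2.INTER_CUBIC)
im=np.zeros((600,800,3),np.uint8)
im[:315,:420]=cv2.resize(a,(420,315)); s=B(b[180:320,80:290],2); im[320:600,:420]=s
im[:360,420:800]=B(t[120:300,110:300],2)
save('c2',im)
E
```

```text
[0.4379101  0.21271245 0.17132569]
```

View pics/c2.png

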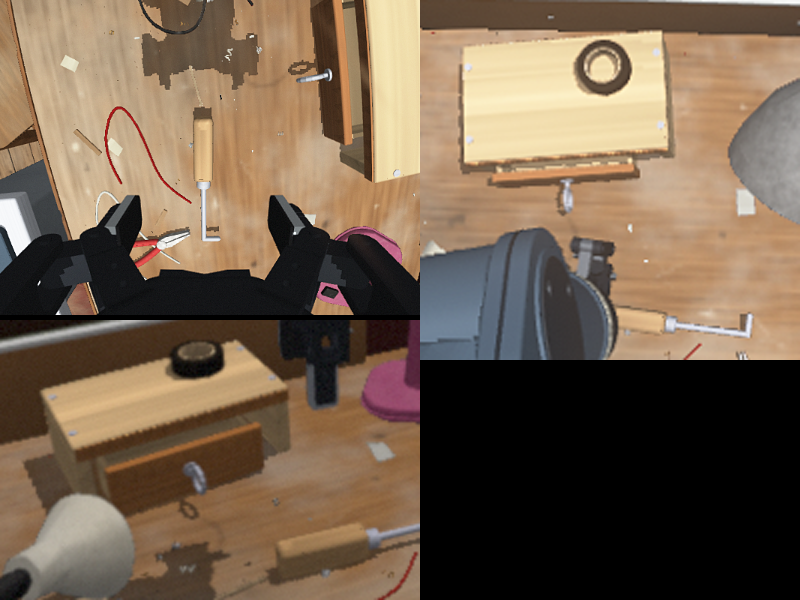

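The drawer is out, with its face ahead of the ledge and the eye at top-view (567,190). The rod lies flat with its handle at about (640,320) and its hook at (748,328), well clear. The black roll on the riser has not moved, and the arm never went near the brown one. Handing in.

```bash
python3 -c "
from h import *
print(env.hand_in())"
```

```text
the job is handed in; nothing more can be done
None
```

The drawer is pulled out to its stop, the rod is unhooked and lying flat on the bench well clear of the riser, the black roll has not moved and the arm never went near the brown one; the job is handed in, and no verdict came back.

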